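Slide a ground plate out over the end of the granite ledge

TASK

Push the flat steel plate on the granite ledge back until its long side is flush against the metal rail, and push it along to the end of the ledge nearest the comparator (the grey instrument with the tall pillar) until about a third of its length sticks out past that end, so that its edge can be taken hold of there. It must stay lying flat on the ledge: only push it with the fingers, never pick it up. Leave the loose blocks and the jar where they are.

Things in the scene. Friction and masses are not known exactly. Their poses are not given: they have to be found in the camera images.
- ledge: fixed dark granite ledge, 100 mm (its x) by 280 mm (its y, its length) and 50 mm high. Origin: centre of its underside, on the table. x points away from the robot (turned by up to 0.18 rad), z up. A bare-metal rail 10 mm wide and 10 mm high stands on its top along the whole far edge (x = +40 to +50 mm); the rail's near face, at x = +40 mm, is the one to lay the plate against. Both ends (y = -140 and +140 mm) are open.
- plate: loose flat ground-steel plate, 45 mm (its x) by 110 mm (its y, its length) by 6 mm thick, about 0.23 kg, lying on the ledge's top some way off the rail and a little askew. Origin: centre of its underside; z up. Its bare steel slides on the granite with dry friction.
- comparator: fixed grey gauge comparator, base 200 mm (x) by 150 mm (y) and 45 mm high, with a 42 mm pillar and head up to 330 mm high. Origin: centre of its underside, on the table. It stands beyond one end of the ledge (either one): that is the end to push towards.
- case: fixed open wooden case of gauge blocks, 200 mm (x) by 150 mm (y) by 35 mm high, beyond the other end of the ledge. Origin: centre of its underside.
- long_block: loose steel gauge block on the table between the robot and the ledge, 35 x 90 x 12 mm high; not to be moved. Origin: centre of its underside.
- tall_block: loose steel gauge block standing on the table between the robot and the ledge, 35 x 15 x 40 mm high; not to be moved. Origin: centre of its underside.
- jar: loose small amber glass jar with a black cap, 44 mm across, 50 mm high, on the table beyond the ledge; not to be moved. Origin: centre of its underside.
There are look-alikes about, which are no part of the job. Leave any orange or purple look-alike of the plate alone.

How it is judged (in metres and radians):
At the end, for the whole second after the job is handed in: The plate lies flat and still on the ledge, its long side along the rail (within 4 degrees, its middle no more than 5 mm off the rail), and 26 to 50 mm of its 110 mm length stick out past the ledge's end nearest the comparator (((y of comparator in the frame of ledge above 0 m and y of plate in the frame of ledge between 0.111 and 0.135 m) or (y of comparator in the frame of ledge below 0 m and y of plate in the frame of ledge between -0.135 and -0.111 m)) and x of plate in the frame of ledge above 0.0125 m and angle between the y axis of plate and the y axis of ledge, either way round below 0.07 rad and angle between plate's own z axis and vertical below 0.05 rad and height (world z) of plate between 0.047 and 0.053 m and linear speed of plate below 0.01 m/s); the robot touches nothing.
It fails at once if the plate is lifted off the ledge (height (world z) of plate above 0.06 m).
It fails at once if the plate is tipped up (angle between plate's own z axis and vertical above 0.2 rad).
It fails at once if the long block is knocked from its place (distance of long_block from where it was at the start of the episode above 0.015 m).
It fails at once if the tall block is knocked from its place (distance of tall_block from where it was at the start of the episode above 0.015 m).
It fails at once if the jar is knocked from its place (distance of jar from where it was at the start of the episode above 0.015 m).
It also fails if it takes over 48 s, if anything falls off the work surface, if the arm or the gripper's body presses on something with over 40 N, if the wrist force passes 120 N, or if a joint passes its speed limit or range.

ROBOT

A 6-joint arm with a two-finger parallel gripper is mounted at the origin on the work surface. World frame = base frame: x ahead of the robot, y to its left, z up, the work surface at z = 0. Lengths are in m, angles in degrees, forces in N, time in s.
With the tool pointing down it reaches from about 0.25 to 0.725 m from the base axis. Payload 9.7 kg.
Tool frame: the origin (TCP) lies midway between the tips of the shut fingers; the grasp point (between the pads) lies 19 mm behind it (bot.hold_point_z is the distance from the TCP to the grasp point, in m); z points along the fingers, y is the line along which they close (so a half turn about z gives the same grasp; the last joint's range is limited). The gripper opens to 85 mm and grips with 20 to 120 N. Pads are 22 mm wide; open, the fingers measure 114 mm over their backs; the gripper's body (76 mm by 85 mm) begins 54 mm behind the grasp point. The pads swing forward as they close: fully open they stand 13 mm farther back than shut.
Start: joints at [-67.208, 4.979, 10.078, 95.1, 0, 90], TCP at [0.213, -0.507, 0.231] pointing down, gripper open.
Joint ranges: [-179.16, 179.16], [-48.56, 103.87], [-65.8, 70.77], [-126.05, 130.52], [-82.76, 87.17], [-180, 180]. Speed limits (degrees/s): [127.2, 127.2, 147.25, 180, 180, 180].

INTERFACE

Orientations are given as [roll, pitch, yaw] about the fixed x, y, z axes, in that order (R = Rz(yaw) Ry(pitch) Rx(roll)).
In Python, from workcell import bot gives the robot as it stands.
- The arm moves only by the tool play_rows, never from a script. Its argument "steps" is a list that holds one entry, the list of rows, each a list of 4 numbers: the shift along the tool's x, y, z in m, then the turn about the tool's z in rad. In form: [[[tx, ty, tz, yaw], ...]]. A call has exactly 5 rows; each row shifts and turns the commanded pose from where the row before left it, along the tool's axes as they then stand; what a row does not reach is not made up. A row lasts 1/12 s, in which the tool goes at most 41.7 mm and 7.16 degrees, less where a joint would pass 70% of its speed; a pose out of reach is approached as far as the arm can. A call is refused whole if a number of a shift passes 0.0417 or a number of a turn 0.125, either way. A call with a gripper value outside its range is refused whole. "gripper" is the finger opening in m, from 0 to 0.0854, set as the call begins (left out, the last holds). The fingers move at their own pace and stop on an object; "squeeze" is the grip in N (left out, the last holds). Time passes only in rows, so rows that do not move let the fingers close, or fill a call up. It gives the time, the measured TCP pose, the force, the opening and the grip force at its end, in the units of the state.
- bot.get_obs(): the state, without advancing time (a new reading comes with each control period).
- bot.camera(name): name is "scene" or "top" or "wrist"; returns a dict with "img" (384x512x3 uint8, blue, green, red), "vfov" (degrees; the focal length in pixels is half the picture's height over the tangent of half this angle, whatever the lens; pixels are square), "cx", "cy" (the principal point, pixels), "xyz" and "attitude" of the camera in the world. Camera axes: x right, y down, z forward; pixel columns grow to the right and rows downward; lengths in m; the calibration is good to about 2 mm. The wrist camera is an equidistant fisheye: a pixel r from the principal point sees the ray r / f radians off the axis. A picture is of the moment at which its call begins. There is no depth.
- bot.job_done(): hands the job in; it is judged then, once.
The state is a dict: "time": time; "q": joint angles; "qd": joint speeds; "joint_efforts": joint torques, N m; "ee_pos": TCP position; "tcp_rot": TCP orientation; "wrist_force": force on the tool from outside, world axes, zero at the start; "torque": the same for the moment, N m; "opening": finger opening in m; "grasp_force": force on a finger pad.
Only numpy, scipy, OpenCV 4.12 (cv2) and the standard library are available. Lean on these libraries where they do the work, as an engineer would, in place of code of your own. Each camera call takes 0.05 s, during which the arm holds its last target. There are 200 camera calls.

## Working session

There is one attempt and no reset: what is moved stays moved. The work goes in short steps, Python scripts to look and compute and a tool call to move; the robot and the scene stay as the last step left them, time stands still between calls to the robot, and variables do not carry over. Pictures are saved under pics/ and viewed, at most 10 in all, crops included, and the job is handed in when it is done.

Besides the shell and the picture viewer there is one more tool, called after "Call:" as name([rows], argument=value, ...), one row to a line, values as JSON. play_rows: Moves the arm, as the interface text tells. Its arguments: {"type":"object","properties":{"steps":{"type":"array","items":{"type":"array","items":{"type":"array","items":{"type":"number"}}}},"gripper":{"type":"number"},"squeeze":{"type":"number"}},"required":["steps"]}

```bash
mkdir -p pics; ls
python3 - <<'E'
from workcell import bot
import cv2,numpy as np
a=bot.camera("scene");b=bot.camera("top")
for n,c in(("scene",a),("top",b)):
    print(n,c["vfov"],c["cx"],c["cy"],c["xyz"],c["attitude"])
    cv2.imwrite(f"pics/{n}0.png",c["img"])
print(bot.get_obs())
E
```

```text
pics
scene 54.41925935066335 259.4341598993682 197.75699489772194 [1.06871255 0.316437   0.76084341] [-1.40627115e+02 -1.15206504e-01  1.19200167e+02]
top 55.24331865161296 252.85334830805866 187.6859971177823 [0.4105999  0.0253773  0.98939083] [-169.44733485    0.99507279  -90.23669796]
{'time': 0.1, 'q': array([-6.72091535e+01,  5.00832293e+00,  1.00373813e+01,  9.50996380e+01,
       -8.08911073e-05,  9.00009903e+01]), 'qd': array([-0.03586395, -0.01315072,  0.19087475,  0.04471255, -0.00296108,
        0.04517956]), 'joint_efforts': array([-6.97465953e-05, -5.21561229e+01,  4.65654159e+01,  1.59709062e-02,
       -2.21095782e-06,  1.27650999e-06]), 'ee_pos': array([ 0.21296866, -0.50686011,  0.23063593]), 'tcp_rot': array([-1.79929420e+02,  8.21109498e-05,  2.27898563e+01]), 'wrist_force': array([-0.08789994,  0.08906798, -0.01321763]), 'torque': array([-0.03357934,  0.02593366, -0.02916617]), 'grasp_force': 0.0, 'opening': 0.08529958526317012}
```

View pics/top0.png

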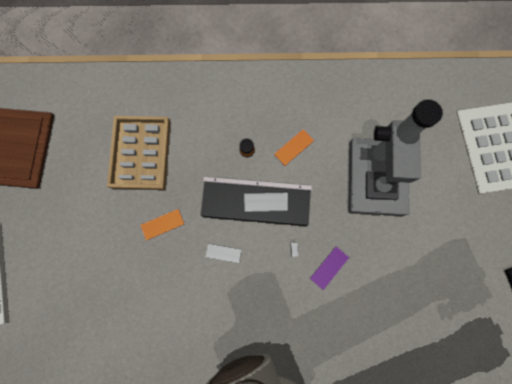

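View pics/scene0.png

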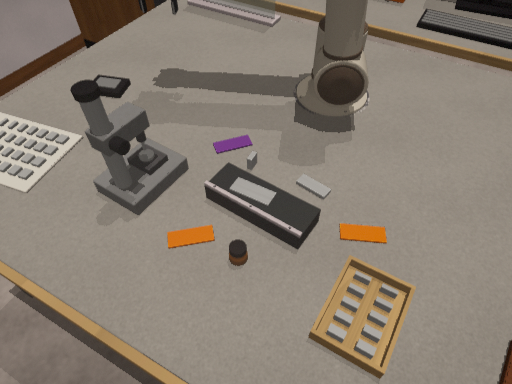

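The top view shows the plate (grey, on the black ledge) at about (266,202), with the rail just above it and the comparator to the right at (380,175). Things that could be taken for the plate:
- long_block at (223,254)
- tall_block at (295,249)
- orange look-alikes at (294,148) and (163,224)
- purple look-alike at (330,268)

I choose the grey one on the ledge. Next I measure it and make one close crop.

```bash
cat > h.py <<'E'
from workcell import bot
import cv2,numpy as np
from scipy.spatial.transform import Rotation as R
def ray(c,uv):
    f=c["img"].shape[0]/2/np.tan(np.radians(c["vfov"])/2)
    p=np.atleast_2d(uv).astype(float)
    x=(p-[c["cx"],c["cy"]])/f
    d=np.c_[x,np.ones(len(x))]
    return d@R.from_euler("xyz",c["attitude"],degrees=True).as_matrix().T
def onplane(c,uv,z):
    d=ray(c,uv);o=np.array(c["xyz"]);return o+d*((z-o[2])/d[:,2])[:,None]
def proj(c,P):
    f=c["img"].shape[0]/2/np.tan(np.radians(c["vfov"])/2)
    q=(np.atleast_2d(P)-c["xyz"])@R.from_euler("xyz",c["attitude"],degrees=True).as_matrix()
    return q[:,:2]/q[:,2:]*f+[c["cx"],c["cy"]]
def rect(c,mask,z):
    """min-area rectangle of the largest contour, cast on plane z: centre, long-axis angle (deg), sizes"""
    cs=cv2.findContours(mask.astype(np.uint8),cv2.RETR_EXTERNAL,cv2.CHAIN_APPROX_NONE)[0]
    k=max(cs,key=cv2.contourArea)[:,0]
    P=onplane(c,k,z)[:,:2]
    (ctr,wh,a)=cv2.minAreaRect((P*1000).astype(np.float32))
    if wh[0]>wh[1]: a+=90
    a=(a+90)%180-90   # direction of short side
    return np.round(ctr,1),np.round(sorted(wh),1),round(a,1)
E
python3 - <<'E'
from h import *
c=bot.camera("top");im=c["img"];hsv=cv2.cvtColor(im,cv2.COLOR_BGR2HSV);V=hsv[...,2];S=hsv[...,1]
def box(m,x0,y0,x1,y1):
    o=np.zeros_like(m);o[y0:y1,x0:x1]=m[y0:y1,x0:x1];return o
print(V[202,[210,230,240,243,246,250,266,285,290,300]],V[165:230,266])
dark=box((V<60),198,175,314,228)
print("ledge dark",rect(c,cv2.morphologyEx(dark.astype(np.uint8),cv2.MORPH_CLOSE,np.ones((25,25))),.05))
pl=box((V>90),235,191,296,214); print("plate",rect(c,pl,.056))
print("rail",rect(c,box((V>165),195,170,318,195),.06))
print("long",rect(c,box(V>145,200,240,245,266),.012)); print("tall",rect(c,box(V>145,285,238,303,260),.04))
k=box((S>60)|(V<60),235,135,258,160);print("jar",rect(c,k,.05))
print("comp near corner",onplane(c,[[350,212],[352,140]],.045))
cr=cv2.resize(im[165:270,195:320],None,fx=6,fy=5.7,interpolation=cv2.INTER_CUBIC);cv2.imwrite("pics/crop.png",cr)
E
```

```text
[ 63  64  65  83 168 170 170 170  63  60] [139 139 138 136 137 139 139 139 139 136 134 137 139 138 137 133 140 175
 188 189 172 121  70  60  61  62  63  89 140 164 170 171 173 173 170 169
 169 170 171 172 173 174 173 173 170 153 110  73  64  67  67  67  67  68
  68  65  43  46  91 127 138 139 137 138 137]
ledge dark (array([543.4,  34.8]), array([ 90.5, 269. ]), -5.4)
plate (array([548.4,   8.5]), array([ 49.3, 110.9]), -0.4)
rail (array([591.7, -25.2]), array([  9.4, 101.1]), -5.3)
long (array([418.2, 121.1]), array([36.7, 92. ]), -9.9)
tall (array([426.8, -64.5]), array([15.8, 33.5]), -86.5)
jar (array([694.6,  56.1]), array([37.2, 47.1]), -89.9)
comp near corner [[ 0.52110397 -0.20883459  0.045     ]
 [ 0.71420205 -0.22427514  0.045     ]]
```

View pics/crop.png

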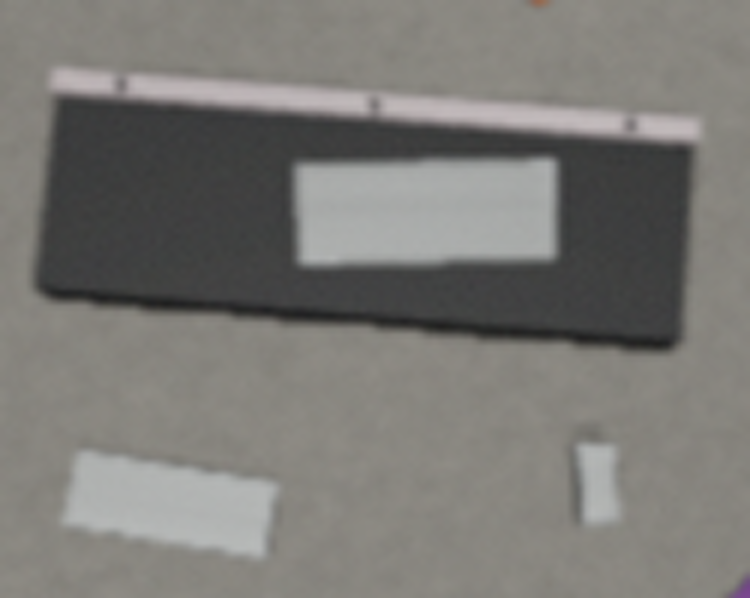

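The crop confirms it: the steel-grey plate lies on the dark ledge, slightly askew, with a gap to the rail. The long and tall blocks are below it, on the robot's side. Now the ledge frame.

Run:
```python
from h import *
c=bot.camera("top");s=bot.camera("scene")
cv=lambda x,y:[195+x/6-.4,165+y/5.7-.4]
P=onplane(c,[cv(50,68),cv(702,117)],.06)[:,:2]      # rail far top corners
N=onplane(c,[cv(40,288),cv(676,338)],.05)[:,:2]     # near top edge corners
print("far",P.round(4),"near",N.round(4),"len",np.linalg.norm(P[0]-P[1]),np.linalg.norm(N[0]-N[1]),"wid",np.linalg.norm(P-N,axis=1))
y=(P[0]-P[1]+N[0]-N[1]);y/=np.linalg.norm(y);yaw=np.degrees(np.arctan2(-y[0],y[1]))
C=(P.sum(0)+N.sum(0))/4;x=np.array([y[1],-y[0]])
print("C",C.round(4),"yaw",yaw)
q=onplane(c,[cv(294,161),cv(557,157),cv(557,259),cv(299,268)],.056)[:,:2]-C
print("plate corners in ledge",np.c_[q@x,q@y].round(4),"ctr",(q.mean(0)@x).round(4),(q.mean(0)@y).round(4))
# check in scene view
T=lambda a,b,z:[*(C+a*x+b*y),z]
pt=proj(s,[T(-.05,.14,.05),T(-.05,-.14,.05),T(.05,-.14,.06),T(.05,.14,.06)]);print(pt.round(0))
im=s["img"].copy()
for p in pt: cv2.circle(im,tuple(int(v) for v in p.round()),2,(0,0,255),-1)
cv2.imwrite("pics/s1.png",cv2.resize(im[140:260,180:340],None,fx=5,fy=5))
for n,(a,b) in dict(pushstart=(-.045,-.025)).items(): print(n,T(a,b,0))
```

```text
far [[ 0.6143  0.1704]
 [ 0.5894 -0.1104]] near [[ 0.5148  0.1741]
 [ 0.4907 -0.0975]] len 0.28187659506285145 0.27266278299570185 wid [0.09954124 0.09955407]
C [0.5523 0.0342] yaw -5.063241104423982
plate corners in ledge [[ 0.0161  0.0322]
 [ 0.0271 -0.0803]
 [-0.0192 -0.0834]
 [-0.0322  0.0258]] ctr -0.002 -0.0264
[[321. 208.]
 [228. 162.]
 [204. 182.]
 [300. 235.]]
pushstart [np.float64(0.5052617687905748), np.float64(0.013230713557668854), 0]
```

View pics/s1.png

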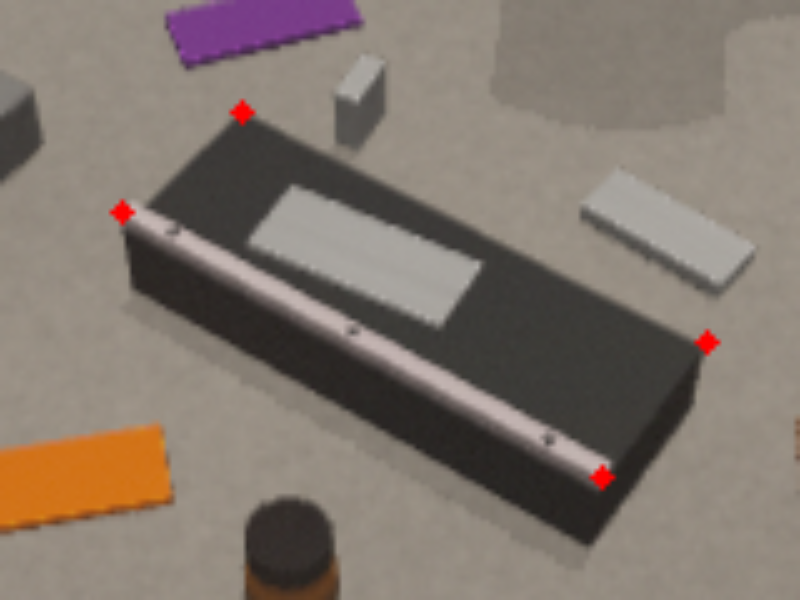

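Call:
play_rows([
  [[0.0, -0.04, 0, 0.1], [0.0, -0.04, 0, 0.1], [0.0, -0.04, 0, 0.1], [0.0, -0.04, 0, 0.1], [0.0, -0.04, 0, 0.09]],
], gripper=0, squeeze=40)

```text
time: 0.67
ee_pos: [0.1732, -0.3112, 0.2309]
tcp_rot: [-180.0, 0.0, -5.7]
wrist_force: [1.6, 0.4, 1.0]
opening: 0.0253
grasp_force: 0.0
```

The projected corners (red) land on the ledge's corners in the scene view, so the frame is good to about 2 mm. Moving to the robot side of the plate.

Call:
play_rows([
  [[0.0195, -0.0237, 0.004, 0], [0.0195, -0.0237, 0.004, 0], [0.0195, -0.0237, 0.004, 0], [0.0195, -0.0237, 0.004, 0], [0.0195, -0.0237, 0.004, 0]],
])

```text
time: 1.08
ee_pos: [0.2828, -0.2026, 0.2113]
tcp_rot: [180.0, -0.0, -5.3]
wrist_force: [0.0, -1.4, -0.4]
opening: 0.0002
grasp_force: 0.0
```

Call:
play_rows([
  [[0.0195, -0.0237, 0.008, 0], [0.0195, -0.0237, 0.008, 0], [0.0195, -0.0237, 0.008, 0], [0.0195, -0.0237, 0.008, 0], [0.0195, -0.0237, 0.008, 0]],
])

```text
time: 1.5
ee_pos: [0.391, -0.0934, 0.171]
tcp_rot: [180.0, -0.0, -5.3]
wrist_force: [0.3, -1.0, -0.5]
opening: -0.0002
grasp_force: 0.0
```

Call:
play_rows([
  [[0.0195, -0.0237, 0.008, -0.003], [0.0195, -0.0237, 0.008, -0.003], [0.0195, -0.0237, 0.008, 0], [0.0195, -0.0237, 0.008, 0], [0.0195, -0.0237, 0.008, 0]],
])

```text
time: 1.92
ee_pos: [0.496, -0.0144, 0.1312]
tcp_rot: [-178.6, 0.0, -2.4]
wrist_force: [-0.7, -0.3, 0.4]
opening: -0.0002
grasp_force: 0.0
```

Call:
play_rows([
  [[0, 0, 0, 0], [0, 0, 0, 0], [0, 0, 0, 0], [0, 0, 0, 0], [0, 0, 0, 0]],
])

```text
time: 2.33
ee_pos: [0.4948, -0.0161, 0.1324]
tcp_rot: [-178.7, -0.0, -2.6]
wrist_force: [0.2, -0.2, 0.2]
opening: 0.0003
grasp_force: 0.0
```

Run:
```python
from h import *
c=bot.camera("wrist");cv2.imwrite("pics/w1.png",c["img"]);o=bot.get_obs();print(o["q"].round(1),o["ee_pos"],o["tcp_rot"])
```

```text
[ -2.6  -3.4  -9.3  84.    1.3 179.9] [ 0.49489294 -0.01604745  0.13236891] [-1.78664079e+02 -4.89726712e-02 -2.56811496e+00]
```

View pics/w1.png

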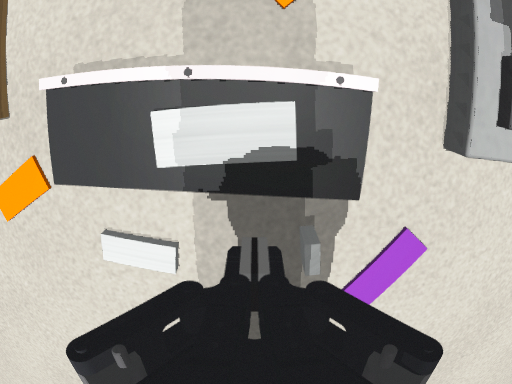

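The wrist view shows the plate at (225,135) with clear room around it. Joint 6 has hit its 180° limit at this heading, so I turn the tool a quarter back to a yaw of about 85°, where it has range to spare.

Call:
play_rows([
  [[0, 0, 0, -0.12], [0, 0, 0, -0.12], [0, 0, 0, -0.12], [0, 0, 0, -0.12], [0, 0, 0, -0.12]],
])

```text
time: 2.8
ee_pos: [0.495, -0.016, 0.1322]
tcp_rot: [-178.9, -0.8, 32.1]
wrist_force: [-0.6, -0.1, 0.4]
opening: -0.0004
grasp_force: 0.0
```

Call:
play_rows([
  [[0, 0, 0, -0.12], [0, 0, 0, -0.12], [0, 0, 0, -0.12], [0, 0, 0, -0.12], [0, 0, 0, -0.12]],
])

```text
time: 3.22
ee_pos: [0.495, -0.016, 0.1322]
tcp_rot: [-179.6, -1.3, 66.5]
wrist_force: [-0.4, 0.2, 0.0]
opening: -0.0001
grasp_force: 0.0
```

Call:
play_rows([
  [[0, 0, 0, -0.12], [0, 0, 0, -0.12], [0, 0, 0, -0.09], [0, 0, 0, 0], [0, 0, 0, 0]],
])

```text
time: 3.63
ee_pos: [0.495, -0.0159, 0.1321]
tcp_rot: [-180.0, -1.3, 84.9]
wrist_force: [0.8, 0.2, -0.1]
opening: -0.0
grasp_force: 0.0
```

Call:
play_rows([
  [[0.006, -0.002, 0.012, 0], [0.006, -0.002, 0.012, 0], [0.006, -0.002, 0.012, 0], [0.006, -0.002, 0.012, 0], [0.005, 0, 0.012, 0]],
])

```text
time: 4.05
ee_pos: [0.4891, 0.0161, 0.071]
tcp_rot: [-179.9, -1.3, 85.1]
wrist_force: [0.3, 1.0, 0.0]
opening: -0.0
grasp_force: 0.0
```

Call:
play_rows([
  [[0, 0, 0.006, 0], [0, 0, 0.006, 0], [0, 0, 0.004, 0], [0, 0, 0.0015, 0], [0, 0, 0, 0]],
])

```text
time: 4.47
ee_pos: [0.4897, 0.0155, 0.0548]
tcp_rot: [-179.9, -1.3, 85.1]
wrist_force: [-0.8, -0.0, -0.5]
opening: 0.0003
grasp_force: 0.0
```

Run:
```python
from h import *
c=bot.camera("wrist");cv2.imwrite("pics/w2.png",c["img"]);o=bot.get_obs();print(o["q"].round(1),o["ee_pos"],o["tcp_rot"],o["wrist_force"])
```

```text
[  1.   -3.  -17.5  75.4   1.3  95.9] [0.48988016 0.01551062 0.05516117] [-179.95398723   -1.3384359    85.11256527] [-0.31698706  0.30975715  0.36454189]
```

View pics/w2.png

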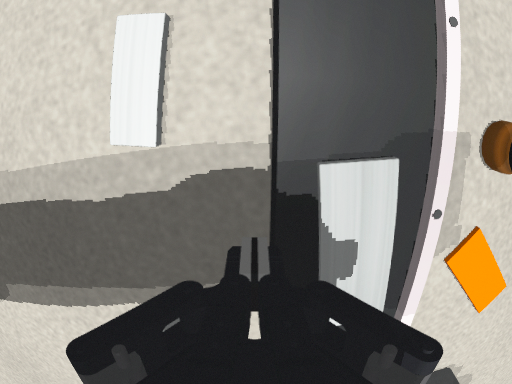

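The wrist view shows the closed finger tips at (254,240), just off the near edge of the ledge, and the plate's near edge at column 320. I lower to 2.5 mm above the ledge top and push towards the rail.

Call:
play_rows([
  [[0, 0, 0.0025, 0], [0, 0.005, 0, 0], [0, 0.005, 0, 0], [0, 0.005, 0, 0], [0, 0.003, 0, 0]],
])

```text
time: 4.93
ee_pos: [0.5086, 0.0141, 0.0525]
tcp_rot: [-180.0, -1.3, 85.1]
wrist_force: [0.1, -0.0, -0.1]
opening: -0.0
grasp_force: 0.0
```

Call:
play_rows([
  [[0, 0.003, 0, 0], [0, 0.003, 0, 0], [0, 0.003, 0, 0], [0, 0.003, 0, 0], [0, 0.003, 0, 0]],
])

```text
time: 5.35
ee_pos: [0.5226, 0.013, 0.0523]
tcp_rot: [-179.9, -1.3, 85.1]
wrist_force: [-1.8, 0.9, 0.5]
opening: 0.0002
grasp_force: 0.8
```

Call:
play_rows([
  [[0, 0.002, 0, 0], [0, 0.002, 0, 0], [0, 0.002, 0, 0], [0, 0.001, 0, 0], [0, 0.001, 0, 0]],
])

```text
time: 5.77
ee_pos: [0.5306, 0.0123, 0.0523]
tcp_rot: [-179.9, -1.3, 85.1]
wrist_force: [-1.3, 0.6, 0.5]
opening: -0.0001
grasp_force: 0.8
```

Run:
```python
from h import *
c=bot.camera("wrist");cv2.imwrite("pics/w3.png",c["img"]);o=bot.get_obs();print(o["ee_pos"],o["wrist_force"])
```

```text
[0.5307306  0.01227913 0.05234728] [-0.78312436  0.30732002  0.79069653]
```

View pics/w3.png

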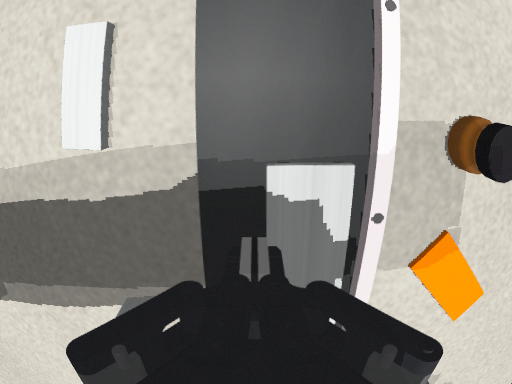

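The plate follows. Its far edge at column 355 is still about 8 mm short of the rail at its +y end.

Call:
play_rows([
  [[0, 0.001, 0, 0], [0, 0.001, 0, 0], [0, 0.001, 0, 0], [0, 0.001, 0, 0], [0, 0.001, 0, 0]],
])

```text
time: 6.23
ee_pos: [0.5356, 0.0118, 0.0524]
tcp_rot: [-179.9, -1.3, 85.1]
wrist_force: [-2.1, 0.2, -0.3]
opening: 0.0004
grasp_force: 0.7
```

Call:
play_rows([
  [[0, 0.0007, 0, 0], [0, 0.0007, 0, 0], [0, 0.0007, 0, 0], [0, 0.0007, 0, 0], [0, 0.0007, 0, 0]],
])

```text
time: 6.65
ee_pos: [0.5391, 0.0116, 0.0523]
tcp_rot: [-179.9, -1.3, 85.1]
wrist_force: [-0.9, -0.0, -0.7]
opening: -0.0002
grasp_force: 0.7
```

Call:
play_rows([
  [[0, 0.0006, 0, 0], [0, 0.0006, 0, 0], [0, 0.0006, 0, 0], [0, 0.0006, 0, 0], [0, 0.0006, 0, 0]],
])

```text
time: 7.07
ee_pos: [0.5398, 0.0115, 0.0522]
tcp_rot: [-179.7, -1.3, 85.1]
wrist_force: [-16.5, 1.7, 9.1]
opening: 0.0002
grasp_force: 8.1
```

Run:
```python
from h import *
c=bot.camera("wrist");cv2.imwrite("pics/w4.png",c["img"][100:360,150:450]);o=bot.get_obs();print(o["ee_pos"],o["wrist_force"])
```

```text
[0.53971654 0.011555   0.05219322] [-14.43956533   1.56574198   7.86932623]
```

View pics/w4.png

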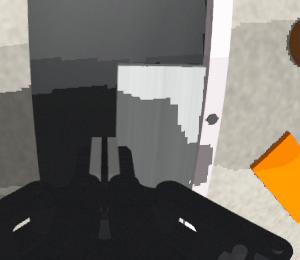

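Flush: the force jumped to 16 N and the plate's far edge lies on the rail, at column 207 of the crop. Next I back off, rise, and go round to the +y short end.

Call:
play_rows([
  [[0, -0.005, 0, 0], [0, -0.007, 0, 0], [0, 0, -0.012, 0], [0, 0, -0.012, 0], [0, 0, -0.012, 0]],
])

```text
time: 7.53
ee_pos: [0.5305, 0.0114, 0.0903]
tcp_rot: [180.0, -1.3, 85.1]
wrist_force: [0.1, -0.2, 0.4]
opening: -0.0
grasp_force: 0.0
```

Call:
play_rows([
  [[0.018, 0.008, 0, 0], [0.018, 0.008, 0, 0], [0.018, 0.008, 0, 0], [0.018, 0.008, 0, 0], [0.018, 0.008, 0, 0]],
])

```text
time: 7.95
ee_pos: [0.5788, 0.0986, 0.0923]
tcp_rot: [179.9, -1.4, 85.1]
wrist_force: [0.0, -0.4, 0.5]
opening: 0.0
grasp_force: 0.0
```

```bash
cat >> h.py <<'E'
C=np.array([.5523,.0342]);yaw=np.radians(-5.1)
X=np.array([np.cos(yaw),np.sin(yaw)]);Y=np.array([-np.sin(yaw),np.cos(yaw)])
def L(p): q=np.asarray(p)[...,:2]-C; return np.stack([q@X,q@Y],-1).round(4)
E
python3 - <<'E'
from h import *
o=bot.get_obs();print(L(o["ee_pos"]),o["ee_pos"])
for cam in("top","scene"):
    c=bot.camera(cam);im=c["img"];V=im.max(2)
    # sample plate line along its length at x=.015 (z .056): grey levels along y
    for xl in (.0,.01,.02,.03):
        ys=np.arange(-.139,.139,.003);uv=proj(c,np.c_[C+xl*X+ys[:,None]*Y,np.full(len(ys),.056)]).round().astype(int)
        v=V[uv[:,1],uv[:,0]];k=ys[v>110];print(cam,xl,k.min().round(3),k.max().round(3),len(k))
E
```

```text
[0.0207 0.0665] [0.57880978 0.09864586 0.0922729 ]
top 0.0 -0.139 0.137 66
top 0.01 -0.082 0.137 64
top 0.02 -0.082 0.137 64
top 0.03 -0.082 0.137 68
scene 0.0 -0.139 -0.016 23
scene 0.01 -0.139 -0.013 26
scene 0.02 -0.139 -0.016 24
scene 0.03 -0.139 -0.007 28
```

Call:
play_rows([
  [[0, -0.003, 0.012, 0], [0, 0, 0.012, 0], [0, 0, 0.01, 0], [0, 0, 0.006, 0], [0, 0, 0, 0]],
])

```text
time: 8.47
ee_pos: [0.5745, 0.0985, 0.0506]
tcp_rot: [-180.0, -1.3, 85.1]
wrist_force: [1.4, -0.7, 0.4]
opening: 0.0
grasp_force: 0.0
```

Call:
play_rows([
  [[-0.004, 0, 0, 0], [-0.004, 0, 0, 0], [-0.004, 0, 0, 0], [-0.004, 0, 0, 0], [-0.004, 0, 0, 0]],
])

```text
time: 8.88
ee_pos: [0.573, 0.0786, 0.0502]
tcp_rot: [-180.0, -1.4, 85.1]
wrist_force: [0.1, 2.8, 2.9]
opening: -0.0001
grasp_force: 1.4
```

Call:
play_rows([
  [[-0.004, 0, 0, 0], [-0.004, 0, 0, 0], [-0.004, 0, 0, 0], [-0.004, 0, 0, 0], [-0.004, 0, 0, 0]],
])

```text
time: 9.3
ee_pos: [0.5715, 0.0595, 0.0502]
tcp_rot: [-180.0, -1.4, 85.2]
wrist_force: [-0.4, 7.6, 6.7]
opening: -0.0001
grasp_force: 4.3
```

The tip is rubbing on the ledge, so I raise it 2 mm and carry on.

Call:
play_rows([
  [[0, 0, -0.002, 0], [-0.004, 0, 0, 0], [-0.004, 0, 0, 0], [-0.004, 0, 0, 0], [-0.004, 0, 0, 0]],
])

```text
time: 9.72
ee_pos: [0.5697, 0.0427, 0.051]
tcp_rot: [-179.9, -1.3, 85.1]
wrist_force: [-0.9, 2.3, 1.5]
opening: 0.0
grasp_force: 1.4
```

Call:
play_rows([
  [[-0.004, 0, 0, 0], [-0.004, 0, 0, 0], [-0.004, 0, 0, 0], [-0.004, 0, 0, 0], [-0.004, 0, 0, 0]],
])

```text
time: 10.13
ee_pos: [0.568, 0.0228, 0.0506]
tcp_rot: [-179.9, -1.3, 85.1]
wrist_force: [-0.9, 3.2, 2.4]
opening: -0.0002
grasp_force: 1.4
```

```bash
cat > look.py <<'E'
from h import *
o=bot.get_obs();print("tcp",L(o["ee_pos"]),o["ee_pos"],o["wrist_force"].round(1))
c=bot.camera("top");V=c["img"].max(2)
# near long edge (world points at z=.056): bright run along x for several y; -y end along y at some x
for xl in(.005,.015,.025,.032):
    ys=np.arange(-.2,.05,.001);uv=proj(c,np.c_[C+xl*X+ys[:,None]*Y,np.full(len(ys),.056)]).astype(np.float32)
    v=cv2.remap(V,uv[None,:,0],uv[None,:,1],1)[0];k=ys[v>155];print("x",xl,"y end",k.min().round(3) if len(k) else None,k.max().round(3) if len(k) else None)
for yl in np.arange(-.17,-.02,.02):
    xs=np.arange(-.045,.036,.001);uv=proj(c,np.c_[C+xs[:,None]*X+yl*Y,np.full(len(xs),.056)]).astype(np.float32)
    v=cv2.remap(V,uv[None,:,0],uv[None,:,1],1)[0];k=xs[v>150];print("y",yl.round(3),"near edge",k.min().round(3) if len(k) else None)
E
python3 look.py
```

```text
tcp [ 0.0167 -0.01  ] [0.56800218 0.02279681 0.05061334] [-0.9  3.2  2.4]
x 0.005 y end -0.074 0.014
x 0.015 y end -0.071 0.049
x 0.025 y end -0.072 0.049
x 0.032 y end -0.125 0.049
y -0.17 near edge None
y -0.15 near edge None
y -0.13 near edge None
y -0.11 near edge 0.022
y -0.09 near edge -0.045
y -0.07 near edge -0.045
y -0.05 near edge -0.045
y -0.03 near edge -0.045
```

Call:
play_rows([
  [[-0.004, 0, -0.001, 0], [-0.004, 0, 0, 0], [-0.004, 0, 0, 0], [-0.004, 0, 0, 0], [-0.004, 0, 0, 0]],
])

```text
time: 10.6
ee_pos: [0.5663, 0.0029, 0.0512]
tcp_rot: [-179.9, -1.4, 85.1]
wrist_force: [-0.9, 2.6, 3.1]
opening: 0.0
grasp_force: 1.4
```

Call:
play_rows([
  [[-0.004, 0, -0.0005, 0], [-0.004, 0, 0, 0], [-0.004, 0, 0, 0], [-0.004, 0, 0, 0], [-0.003, 0, 0, 0]],
])

```text
time: 11.02
ee_pos: [0.5647, -0.016, 0.0514]
tcp_rot: [-179.9, -1.4, 85.1]
wrist_force: [-1.0, 4.4, 2.3]
opening: 0.0003
grasp_force: 1.5
```

Run:
```python
from h import *
o=bot.get_obs();print("tcp",L(o["ee_pos"]),o["ee_pos"],o["wrist_force"].round(1))
c=bot.camera("scene");im=c["img"].copy()
for a,b,col in[(.04,-.178,(0,0,255)),(-.005,-.178,(0,0,255)),(.04,-.14,(0,255,0)),(-.005,-.14,(0,255,0))]:
    p=proj(c,[[*(C+a*X+b*Y),.056]])[0].round().astype(int);cv2.circle(im,tuple(map(int,p)),1,col,-1)
cv2.imwrite("pics/s5.png",cv2.resize(im[130:240,160:300],None,fx=5,fy=5,interpolation=cv2.INTER_NEAREST))
```

```text
tcp [ 0.0169 -0.0489] [ 0.56474715 -0.01602136  0.05137212] [-1.   4.4  2.3]
```

View pics/s5.png

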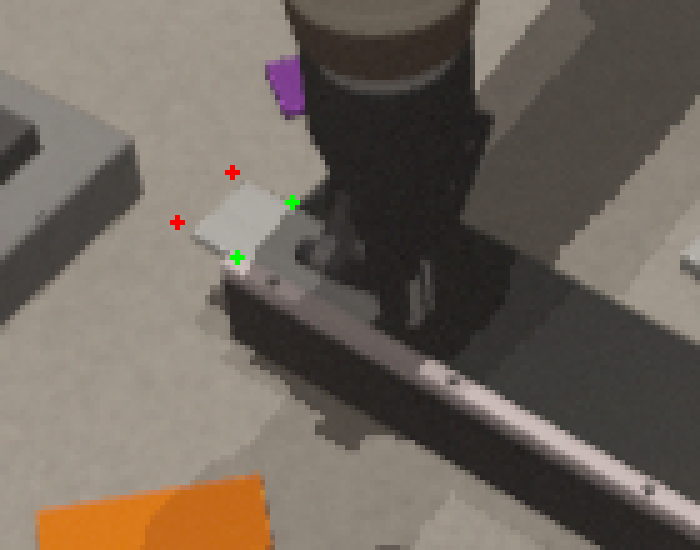

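The plate sticks out about 28 mm: its corners are at (193,237) and (245,180), and the ledge end is at the green marks. I push 10 mm more, then retreat to look.

Call:
play_rows([
  [[-0.003, 0, 0, 0], [-0.003, 0, 0, 0], [-0.003, 0, 0, 0], [-0.001, 0, 0, 0], [0, 0, 0, 0]],
])

```text
time: 11.48
ee_pos: [0.564, -0.0261, 0.051]
tcp_rot: [-179.9, -1.3, 85.1]
wrist_force: [0.7, -0.2, -0.1]
opening: -0.0001
grasp_force: 0.3
```

Call:
play_rows([
  [[0.005, 0, 0, 0], [0.01, 0, 0, 0], [0.005, 0, -0.02, 0], [0, -0.01, -0.03, 0], [0, -0.02, -0.03, 0]],
])

```text
time: 11.9
ee_pos: [0.5357, -0.0041, 0.1312]
tcp_rot: [-179.8, -1.3, 85.2]
wrist_force: [0.4, -0.0, 1.2]
opening: -0.0002
grasp_force: 0.0
```

Call:
play_rows([
  [[0, -0.04, 0, 0], [0, -0.04, 0, 0], [0, -0.04, 0, 0], [0, -0.04, 0, 0], [0, -0.04, 0, 0]],
])

```text
time: 12.32
ee_pos: [0.3346, 0.0124, 0.1313]
tcp_rot: [-179.9, -1.3, 85.1]
wrist_force: [-0.7, 0.6, 1.8]
opening: -0.0002
grasp_force: 0.0
```

Run:
```python
from h import *
c=bot.camera("top");im=c["img"];V=im.max(2)
o=bot.get_obs();print(o["ee_pos"])
p=proj(c,[[*(C+.0175*X-.123*Y),.056]])[0].astype(int);print(p)
cv2.imwrite("pics/t6.png",cv2.resize(im[p[1]-30:p[1]+40,p[0]-60:p[0]+40],None,fx=7,fy=7,interpolation=cv2.INTER_CUBIC))
for xl in(.0,.01,.02,.03):
    ys=np.arange(-.2,.0,.001);uv=proj(c,np.c_[C+xl*X+ys[:,None]*Y,np.full(len(ys),.056)]).astype(np.float32)
    v=cv2.remap(V,uv[None,:,0],uv[None,:,1],1)[0];print(xl,v[::5])
for yl in np.arange(-.13,-.06,.015):
    xs=np.arange(-.02,.06,.002);uv=proj(c,np.c_[C+xs[:,None]*X+yl*Y,np.full(len(xs),.056)]).astype(np.float32)
    v=cv2.remap(V,uv[None,:,0],uv[None,:,1],1)[0];print(yl.round(3),v)
```

```text
[0.32884938 0.01265545 0.13230583]
[303 197]
0.0 [135 134 136 136 138 163 165 166 166 166 167 167 167 168 168 169 170 169
 171 171 171 170 172 172 172 172 141  71  63  64  64  63  65  64  64  63
  64  64  64  65]
0.01 [133 134 134 135 136 162 165 165 165 165 166 167 167 168 168 168 168 169
 170 170 170 170 170 171 171 171 144  62  65  64  63  63  63  64  63  63
  63  64  64  64]
0.02 [133 134 134 135 145 162 162 163 163 164 163 164 164 165 165 165 165 165
 165 165 166 166 166 165 166 167 152  71  62  63  63  63  63  63  63  64
  63  63  63  65]
0.03 [131 132 134 132 146 165 164 164 165 165 165 166 166 168 168 167 169 169
 168 169 169 169 169 169 169 170 142  70  61  62  62  62  62  60  62  62
  61  63  63  63]
-0.13 [ 62  63  63  63  64  68 100 134 157 166 168 167 167 169 168 168 168 168
 166 165 165 165 167 168 168 168 166 164 159 157 164 182 189 188 179 161
 142 136 136 137]
-0.115 [ 62  63  63  62  62  67  84 119 155 166 169 170 170 170 169 169 169 168
 166 165 165 166 168 169 169 169 168 165 163 162 165 170 173 176 172 157
 139 134 136 138]
-0.1 [ 65  63  62  62  63  70 102 135 161 170 171 170 170 170 170 170 170 169
 167 166 166 166 168 169 169 169 168 166 160 156 160 182 190 189 180 163
 147 138 136 138]
-0.085 [ 66  67  67  64  63  67  83 120 153 168 172 171 171 171 170 171 169 168
 167 166 165 167 168 169 170 169 168 165 160 156 167 180 190 190 183 164
 139 135 138 140]
-0.07 [ 65  65  65  65  64  67  87 115 138 144 141 141 142 141 142 144 146 147
 148 150 152 153 154 150 145 142 140 137 134 139 154 179 189 189 181 162
 143 134 137 138]
```

View pics/t6.png

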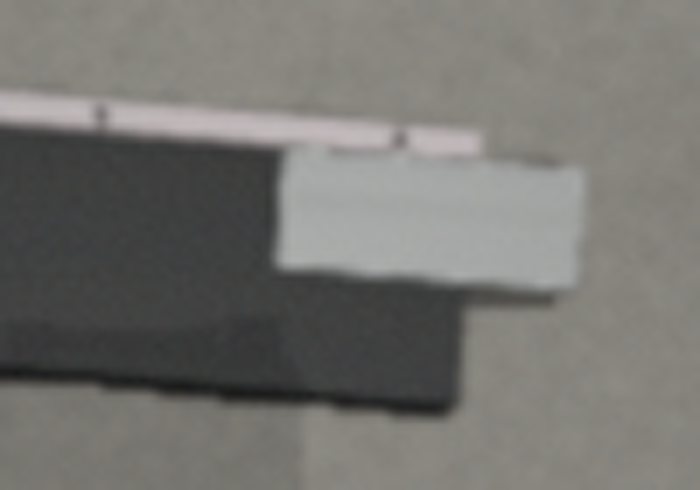

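The plate lies flush with the rail and parallel to it, with no dark gap. It spans columns 278 to 580 and the ledge ends at about 472, so it sticks out about 39 mm. The arm is clear, so I hand in.

```bash
python3 -c "
from workcell import bot
print(bot.job_done())"
```

```text
the job is handed in; nothing more can be done
None
```

I pushed the plate flush against the rail, with about 39 mm sticking out past the ledge end nearest the comparator, and handed the job in; no verdict was returned.

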